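Pack out a block in a spring-button drilling nest

TASK

Before drilling, the aluminium block in the corner of the nest must be packed out so that the nest's spring button holds it: find by trial which of the three steel packing strips is right, and slide it on edge along the nest floor, from the open front, between the block and the button until its nose is home at the back rail. The right strip slides in snugly and pushes the button part of the way back; one that leaves the button fully out is too thin, one that meets a hard stop or drives the button onto its end stop is too thick - never force it. Leave the strip released and the block in its corner, and do not disturb the oil can, the dial gauge and the brush.

Things in the scene. Friction and masses are not known exactly. Their poses are not given: they have to be found in the camera images.
- nest: Steel drilling nest, fixed. Offsets (x, y, z) in mm in its frame: origin on the base plate's underside, x the way a strip is slid in, y to the left of it, z up. Plate x -35 to 65, y -115 to 75; its top is the nest floor, z 10. Dark back rail: face x 40, y -12 to 60, top z 30. Side rail: face y 45, top z 30. The block in their corner fills x -10 to 40, y 13 to 45, z 10 to 35.
- gap_end (a point): Point of the nest, axes as the nest's, at (40, 13, 10): on the floor at the back rail, where the block's button side ends. A strip that is home lies along x with its left side on the block and its nose at the rail: its middle is at x -55, y minus half its thickness, z +15 mm from here; its rear 60 mm stick out in front of the block, 35 mm of that past the plate's front edge.
- bracket (a point): Point of the nest at (15, -65, 25): centre of the clamp bracket (30 mm wide in x, 26 in y, top z 38) that holds the 18 mm barrel of the spring button. The round button (27 mm, axis at x 15, z 25) looks to +y at the block; its flat nose has a cone sloping back 6.5 mm as lead-in. The barrel's setting differs each time: the gap between block and button is 3 to 16.5 mm.
- button (a joint): How far the spring button is pushed back, in m: 0 = fully out, 0.0075 = hard on its end stop; its working range is 0.0004 to 0.0065. The spring pushes with about 1.8 N when fully out, rising 0.35 N per mm; the button is polished and slippery, so a fitting strip slides in with up to about 13 N of push.
- block_mid (a point): Centre of the bare aluminium block, 50 x 32 x 25 mm, loose, in the nest's corner with its 50 mm side along nest x; half-way up (12.5 mm over the nest floor). With the block home it is at (15, 29, 22.5) mm in the nest's frame; an 8 mm dowel in the floor at (-14.5, 24), top z 24, keeps it from sliding out to the front.
- strip8_mid (a point): Centre of the thinnest of three steel packing strips, loose: 110 mm long, 30 mm high, 8 mm thick, upright edges of both ends chamfered 1.5 mm, three round holes through the side; stands on its long edge on the bench. The point is half-way along, half-way up (15 mm over its bottom edge); x runs along the strip (either end may lead), y across its thickness, z up. About 192 g, less or more.
- strip13_mid (a point): Centre of the middle of three steel packing strips, loose: 110 mm long, 30 mm high, 13 mm thick, upright edges of both ends chamfered 1.5 mm, three round holes through the side; stands on its long edge on the bench. The point is half-way along, half-way up (15 mm over its bottom edge); x runs along the strip (either end may lead), y across its thickness, z up. About 312 g, less or more.
- strip18_mid (a point): Centre of the thickest of three steel packing strips, loose: 110 mm long, 30 mm high, 18 mm thick, upright edges of both ends chamfered 1.5 mm, three round holes through the side; stands on its long edge on the bench. The point is half-way along, half-way up (15 mm over its bottom edge); x runs along the strip (either end may lead), y across its thickness, z up. About 432 g, less or more.
- oil_can: Bystander: red oil can, 64 mm body, 170 mm tall with its spout; origin under its middle.
- dial_gauge: Bystander: dial indicator lying on the bench, 58 x 117 x 18 mm; origin under its middle.
- brush: Bystander: swarf brush lying on the bench, 40 x 208 x 13 mm; origin under its middle.

How it is judged:
At the end, for the whole second after the job is handed in: One strip lies upright along the gap (0.06 rad), nose within 4 mm of the back rail, side within 2 mm of the block, bottom on the nest floor (2.5 mm), at rest; it pushes the button back by 0.4 to 6.5 mm; the block is flat in its corner, within 2 mm of both rails (((x of strip8_mid in the frame of nest between -0.019 and -0.011 m and y of strip8_mid in the frame of nest between 0.007 and 0.011 m and z of strip8_mid in the frame of nest between 0.023 and 0.0275 m and angle between the x axis of strip8_mid and the x axis of nest, either way round below 0.06 rad and linear speed of strip8 below 0.01 m/s) or (x of strip13_mid in the frame of nest between -0.019 and -0.011 m and y of strip13_mid in the frame of nest between 0.0045 and 0.0085 m and z of strip13_mid in the frame of nest between 0.023 and 0.0275 m and angle between the x axis of strip13_mid and the x axis of nest, either way round below 0.06 rad and linear speed of strip13 below 0.01 m/s) or (x of strip18_mid in the frame of nest between -0.019 and -0.011 m and y of strip18_mid in the frame of nest between 0.002 and 0.006 m and z of strip18_mid in the frame of nest between 0.023 and 0.0275 m and angle between the x axis of strip18_mid and the x axis of nest, either way round below 0.06 rad and linear speed of strip18 below 0.01 m/s)) and value of joint button between 0.0004 and 0.0065 m and x of block_mid in the frame of nest above 0.0125 m and y of block_mid in the frame of nest above 0.027 m and z of block_mid in the frame of nest below 0.025 m and angle between the z axis of block_mid and the z axis of nest, either way round below 0.06 rad); the robot touches nothing.
It fails at once if a strip is forced: more than 60 N between a strip and the nest with its button (contact force between any of strip8, strip13, strip18 and nest above 60 N).
It fails at once if the oil can, dial gauge or brush is moved by more than 20 mm (distance of any of oil_can, dial_gauge, brush from where it was at the start of the episode above 0.02 m).
It also fails if it takes over 70 s, if anything falls off the work surface, if the arm or the gripper's body presses on something with over 40 N, if the wrist force passes 120 N, or if a joint passes its speed limit or range.

ROBOT

A 6-joint arm with a two-finger parallel gripper is mounted at the origin on a cart in front of the work surface, level with it; the furniture and walls round the work are solid. World frame = base frame: x ahead of the robot, y to its left, z up, the work surface at z = 0. Lengths are in m, angles in rad, forces in N, time in s.
With the tool pointing down it reaches from about 0.4 to 0.925 m from the base axis. Payload 3.4 kg.
Tool frame: the origin (TCP) lies at the very end of the fingers, on their centre line; the grasp point (between the pads) lies 19 mm behind it; z points along the fingers, y is the line along which they close (so a half turn about z gives the same grasp; the last joint's range is limited). The gripper opens to 85 mm and grips with 20 to 120 N. Pads are 22 mm wide; open, the fingers measure 114 mm over their backs; the gripper's body (76 mm by 85 mm) begins 54 mm behind the grasp point. The pads swing forward as they close: fully open they stand 13 mm farther back than shut.
Start: joints at [1.05, 0.307, 1.506, -0, 1.328, -0.073], TCP at [0.249, 0.518, 0.209] pointing down, gripper open.
Joint ranges: [-3.12, 3.12], [-1.05, 2.28], [0.14, 2.33], [-1.42, 4.57], [0.1, 2.73], [-2.68, 2.68]. Speed limits (rad/s): [2.57, 2.57, 3.14, 3.14, 3.14, 3.14].

INTERFACE

Orientations are given as a 3x3 rotation matrix whose columns are the frame's x, y, z axes.
In Python, from plant import arm gives the robot as it stands.
- The arm moves only by the tool drive_tool, never from a script. Its argument "increments" is a list that holds one entry, the list of rows, each a list of 4 numbers: the shift along the tool's x, y, z in units of 25 mm (1.0 is 25 mm), then the turn about the tool's z in units of 5 degrees (1.0 is 5 degrees). In form: [[[x, y, z, roll], ...]]. A call has 1 to 20 rows; each row shifts and turns the commanded pose from where the row before left it, along the tool's axes as they then stand; what a row does not reach is not made up. A row lasts 1/8 s, in which the tool goes at most 62.5 mm and 10.7 degrees, less where a joint would pass 70% of its speed; a pose out of reach is approached as far as the arm can. A call is refused whole if a number of a shift passes 1 or a number of a turn 1, either way. A call with a gripper value outside its range is refused whole. "fingers" is the opening in per cent of the stroke, from 0 (shut) to 100 (fully open), set as the call begins (left out, the last holds). The fingers move at their own pace and stop on an object; "grip_force" is the grip in N (left out, the last holds). Time passes only in rows, so rows that do not move let the fingers close. It gives the time, the measured TCP pose, the force, the opening and the grip force at its end, in the units of the state.
- arm.observe(): the state, without advancing time (a new reading comes with each control period).
- arm.camera(name): name is "side" or "top"; returns a dict with "color" (480x640x3 uint8, red, green, blue), "mtx" (3x3 intrinsics, pixels), "R" (3x3) and "t" (3): a world point X has camera coordinates R X + t. Camera axes: x right, y down, z forward; pixel columns grow to the right and rows downward; lengths in m; the calibration is good to about 2 mm. A picture is of the moment at which its call begins. There is no depth.
- arm.close_job(): hands the job in; it is judged then, once.
The state is a dict: "clock": time; "joint_pos": joint angles; "joint_velocities": joint speeds; "joint_efforts": joint torques, N m; "eef_pos": TCP position; "orientation": TCP orientation; "ft_force": force on the tool from outside, world axes, zero at the start; "ft_torque": the same for the moment, N m; "opening": opening from 0.0 (shut) to 1.0 (fully open); "grip_force": force on a finger pad.
Only numpy, scipy, OpenCV 4.12 (cv2) and the standard library are available. Lean on these libraries where they do the work, as an engineer would, in place of code of your own. Each camera call takes 0.05 s, during which the arm holds its last target. There are 200 camera calls.

## Working session

There is one attempt and no reset: what is moved stays moved. The work goes in short steps, Python scripts to look and compute and a tool call to move; the robot and the scene stay as the last step left them, time stands still between calls to the robot, and variables do not carry over. Pictures are saved under pics/ and viewed, at most 10 in all, crops included, and the job is handed in when it is done.

Besides the shell and the picture viewer there is one more tool, called as a command line: name --argument value ..., lists and objects as JSON in quotes. drive_tool: Moves the arm, as the interface text tells. Its arguments: {"type":"object","properties":{"increments":{"type":"array"},"fingers":{"type":"number"},"grip_force":{"type":"number"}},"required":["increments"]}

```bash
mkdir -p pics; ls; python3 - <<'E'
from plant import arm
import cv2,numpy as np
for n in ("top","side"):
    c=arm.camera(n); cv2.imwrite(f"pics/{n}0.png",c["color"][:,:,::-1]); print(n,c["mtx"].tolist(),c["R"].round(4).tolist(),c["t"].round(4).tolist())
s=arm.observe(); print(s)
E
```

```text
pics
top [[622.5616883800418, 0.0, 322.1038324573323], [0.0, 622.5616883800418, 247.44982933111154], [0.0, 0.0, 1.0]] [[0.0068, -1.0, 0.0045], [-0.9844, -0.0075, -0.176], [0.176, -0.0032, -0.9844]] [-0.0071, 0.5881, 1.464]
side [[562.6741013632801, 0.0, 313.6374345706642], [0.0, 562.6741013632801, 239.69488196434153], [0.0, 0.0, 1.0]] [[0.9229, -0.3846, 0.0203], [-0.2298, -0.5923, -0.7723], [0.309, 0.7081, -0.635]] [-0.5229, 0.1911, 1.0506]
{'clock': 0.1, 'joint_pos': array([ 1.04951177e+00,  3.07533990e-01,  1.50752681e+00,  3.05633988e-07,
        1.32842014e+00, -7.34834182e-02]), 'joint_velocities': array([ 2.32332258e-04, -7.91661680e-04, -1.43977167e-03,  1.75626410e-05,
       -1.62341966e-03, -5.62145421e-04]), 'joint_efforts': array([ 1.67437749e-03, -4.58524919e+01, -2.52611464e+01, -2.41971275e-04,
        5.66809787e-03, -3.43350564e-05]), 'eef_pos': array([0.24864705, 0.51772041, 0.20765871]), 'orientation': array([[-9.01401257e-01,  4.32983705e-01, -9.40613971e-04],
       [ 4.32984705e-01,  9.01399781e-01, -1.63733761e-03],
       [ 1.38928724e-04, -1.88316964e-03, -9.99998217e-01]]), 'ft_force': array([-0.45287195,  0.01504958,  0.68904686]), 'ft_torque': array([ 0.02811496, -0.0463621 , -0.01168475]), 'grip_force': 0.0, 'opening': 1.0004389080559049}
```

View pics/top0.png

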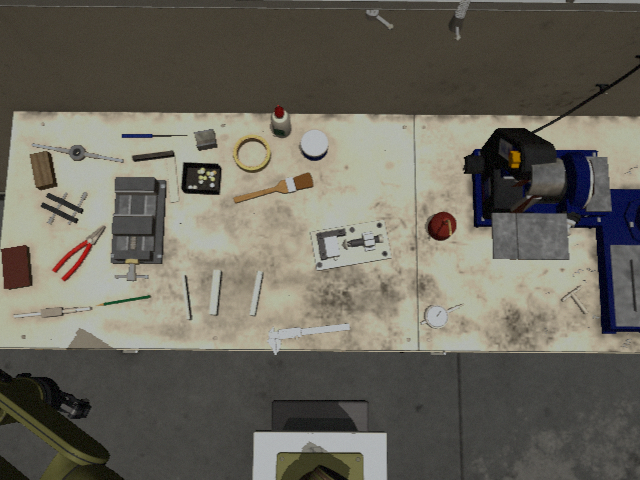

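View pics/side0.png

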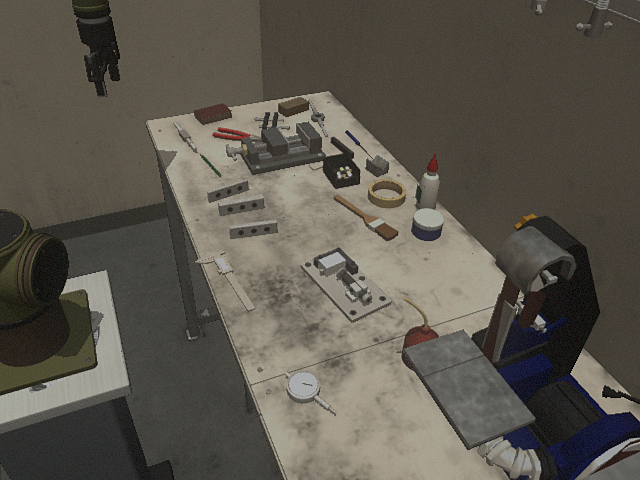

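The top view shows the nest at (350,245), with the block on its left side and the button bracket on the right. The strips are at (187,297), (215,292) and (257,293). The brush is at (275,187), the can at (441,226) and the gauge at (436,316). Next I'll zoom in on the nest and strips.

```bash
cat > h.py <<'E'
import numpy as np,cv2
from plant import arm
def ray(c,uv):
    d=c["R"].T@np.linalg.solve(c["mtx"],[uv[0],uv[1],1.]); return -c["R"].T@c["t"],d
def onz(c,uv,z):
    o,d=ray(c,uv); return o+d*(z-o[2])/d[2]
def proj(c,X):
    p=c["mtx"]@(c["R"]@np.array(X,float)+c["t"]); return p[:2]/p[2]
def avg(n,k=4):
    cs=[arm.camera(n) for _ in range(k)]; c=cs[0]; c["color"]=np.mean([x["color"] for x in cs],0).astype(np.uint8); return c
E
python3 - <<'E'
from h import *
c=avg("top");s=avg("side")
np.save("pics/top0.npy",c["color"])
g=c["color"]
a=cv2.resize(g[255:330,165:285],None,fx=5,fy=5,interpolation=cv2.INTER_CUBIC)   # 600x375
b=cv2.resize(g[212:275,300:405],None,fx=5.7,fy=5.7,interpolation=cv2.INTER_CUBIC)
s1=cv2.resize(s["color"][235:325,295:400],None,fx=5.7,fy=5.7,interpolation=cv2.INTER_CUBIC)
cv2.imwrite("pics/b.png",b[:,:,::-1]);cv2.imwrite("pics/s1.png",s1[:,:,::-1])
hsv=cv2.cvtColor(g,cv2.COLOR_RGB2HSV)
# strips: low saturation grey
roi=(255,330,165,285)
m=((hsv[...,1]<40)).astype(np.uint8)*255
m2=np.zeros_like(m);m2[255:330,165:285]=m[255:330,165:285]
for ct in cv2.findContours(m2,0,2)[0]:
    if cv2.contourArea(ct)>60:
        r=cv2.minAreaRect(ct);bx=cv2.boxPoints(r);print("strip",np.round(r[0],1),np.round(r[1],1),[onz(c,p,.03)[:2].round(4).tolist() for p in bx])
m2=np.zeros_like(m);m2[205:285,295:410]=m[205:285,295:410]
ct=max(cv2.findContours(m2,0,2)[0],key=cv2.contourArea)
bx=cv2.boxPoints(cv2.minAreaRect(ct));print("plate",bx.round(1).tolist(),[onz(c,p,.01)[:2].round(4).tolist() for p in bx])
E
```

```text
strip [274.  298.5] [20. 21.] [[0.4392, 0.1371], [0.4904, 0.1383], [0.4908, 0.0895], [0.4396, 0.0886]]
strip [255.7 292.9] [ 6.7 45.4] [[0.4252, 0.175], [0.5347, 0.1578], [0.5318, 0.1414], [0.4224, 0.1589]]
strip [183. 298.] [54. 36.] [[0.5305, 0.3819], [0.5311, 0.2937], [0.3996, 0.2883], [0.399, 0.3752]]
strip [214.6 291.8] [ 9.5 45.3] [[0.4265, 0.2736], [0.5368, 0.2663], [0.5345, 0.2431], [0.4243, 0.2507]]
strip [180.5 263. ] [16.3 13.4] [[0.5529, 0.3708], [0.5768, 0.3486], [0.5483, 0.319], [0.5246, 0.3412]]
plate [[292.79998779296875, 269.6000061035156], [295.1000061035156, 202.3000030517578], [409.8999938964844, 206.3000030517578], [407.6000061035156, 273.6000061035156]] [[0.539, 0.0696], [0.7114, 0.0663], [0.7034, -0.2249], [0.5312, -0.216]]
```

View pics/b.png

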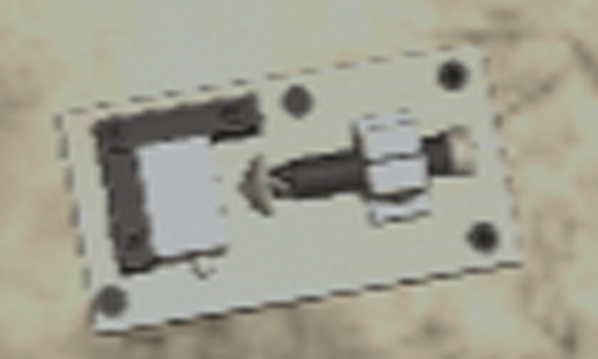

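View pics/s1.png

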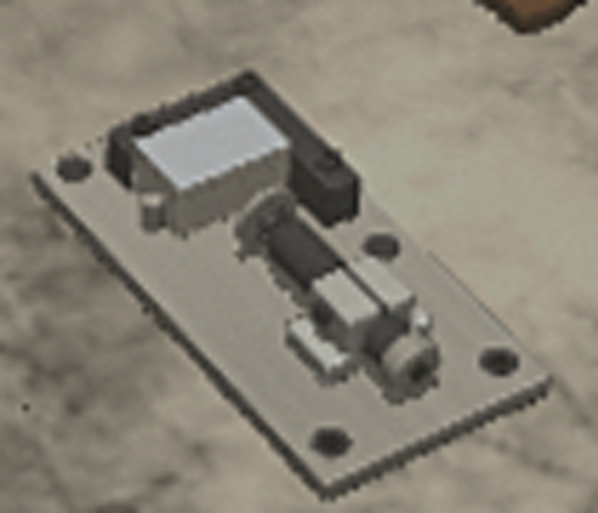

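The top crop (scale 5.7) shows these features:
- Plate corners: (97,332), (522,263), (490,45), (60,115).
- Block top corners: (140,147), (207,137), (226,247), (155,258).
- Button nose: about (240,188).

The side crop agrees with this. Now I'll fit the pose.

```bash
cat > fit.py <<'E'
from h import *
c=arm.camera("top");s=arm.camera("side")
def T(x,y): return ((x+.5)/5.7-.5+300,(y+.5)/5.7-.5+212)
def S(x,y): return ((x+.5)/5.7-.5+295,(y+.5)/5.7-.5+235)
obs=[(T,c,97,332,.01,(-35,75)),(T,c,522,263,.01,(-35,-115)),(T,c,490,45,.01,(65,-115)),(T,c,60,115,.01,(65,75)),
(T,c,140,147,.035,(40,45)),(T,c,207,137,.035,(40,13)),(T,c,226,247,.035,(-10,13)),(T,c,155,258,.035,(-10,45))]
obs2=[(S,s,35,177,.01,(-35,75)),(S,s,328,490,.01,(-35,-115)),(S,s,550,382,.01,(65,-115)),
(S,s,243,98,.035,(40,45)),(S,s,289,143,.035,(40,13)),(S,s,182,187,.035,(-10,13)),(S,s,134,147,.035,(-10,45))]
def fit(ob):
    P=np.array([onz(cc,f(x,y),z)[:2] for f,cc,x,y,z,_ in ob]);Q=np.array([o[5] for o in ob])/1000.
    p0,q0=P.mean(0),Q.mean(0);A=(Q-q0);B=(P-p0)
    th=np.arctan2((A[:,0]*B[:,1]-A[:,1]*B[:,0]).sum(),(A*B).sum())
    R=np.array([[np.cos(th),-np.sin(th)],[np.sin(th),np.cos(th)]]);t=p0-R@q0
    print("yaw",th.round(4),"t",t.round(4),"res mm",((P-(Q@R.T+t))*1000).round(1).tolist()); return R,t
if __name__=="__main__":
    for ob in (obs,obs2,obs+obs2): R,t=fit(ob)
    nf=lambda p:(R.T@(np.array(p)-t)*1000).round(1)
    print("nose top",nf(onz(c,T(240,188),.025)[:2]))
    print("gap_end",(R@[.04,.013]+t).round(4))
    # strips
    g=np.load("pics/top0.npy");hsv=cv2.cvtColor(g,cv2.COLOR_RGB2HSV)
    cv2.imwrite("pics/str.png",cv2.resize(g[262:325,172:275],None,fx=5.7,fy=5.7,interpolation=cv2.INTER_CUBIC)[:,:,::-1])
    cs=s["color"];cv2.imwrite("pics/strs.png",cv2.resize(cs[170:250,195:290],None,fx=5.7,fy=5.7,interpolation=cv2.INTER_CUBIC)[:,:,::-1])
E
python3 fit.py
```

```text
yaw 0.1679 t [ 0.585  -0.0575] res mm [[1.0, -0.2], [1.2, 1.1], [0.3, -2.7], [-1.1, 0.2], [-0.4, -1.3], [-1.1, 1.3], [-0.1, 1.3], [0.2, 0.3]]
yaw 0.1783 t [ 0.5866 -0.0587] res mm [[-0.2, -3.0], [0.6, -0.5], [-2.2, -0.8], [0.1, 0.4], [-0.2, 2.2], [2.0, 3.2], [-0.1, -1.5]]
yaw 0.1735 t [ 0.5858 -0.0581] res mm [[0.6, 0.6], [-0.2, 1.7], [-1.0, -2.6], [-1.3, 0.5], [-0.9, -0.9], [-1.8, 1.6], [-0.8, 1.9], [-0.3, 1.0], [0.3, -3.8], [2.0, -1.1], [-0.9, -1.0], [0.7, -0.1], [0.5, 1.8], [2.8, 2.6], [0.5, -2.2]]
nose top [15.8  3.9]
gap_end [ 0.6229 -0.0384]
```

View pics/str.png

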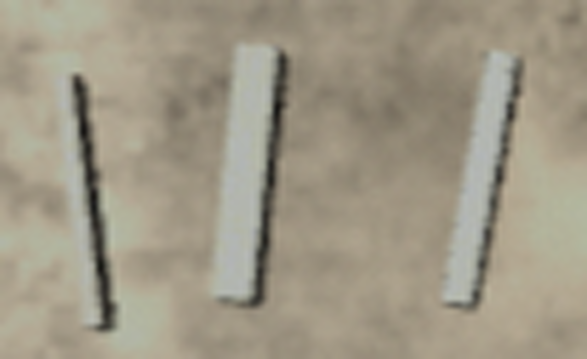

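View pics/strs.png

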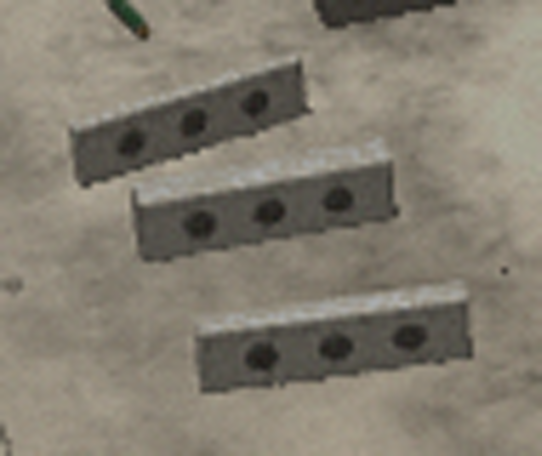

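The strips crop (offset 172,262, scale 5.7) shows, from left to right, the 8, 18 and 13 mm strips. The 13 mm strip's top face runs from (506,55) to (459,303). The button nose measures at nest y≈3.9, so the gap is about 9 mm and the 13 mm strip should fit, with roughly 4 mm of push. Next I'll cross-check its position using the side view, where the top face corners are (200,332), (465,293), (462,282) and (200,322).

```bash
python3 - <<'E'
from fit import *
def U(x,y): return ((x+.5)/5.7-.5+172,(y+.5)/5.7-.5+262)
def V(x,y): return ((x+.5)/5.7-.5+195,(y+.5)/5.7-.5+170)
a=onz(c,U(506,55),.03);b=onz(c,U(459,303),.03);print("13 top",a.round(4),b.round(4),(a+b)/2,np.linalg.norm(a-b),np.arctan2(*(a-b)[1::-1]))
a=onz(s,V(467,287),.03);b=onz(s,V(199,327),.03);print("13 side",a.round(4),b.round(4),(a+b)/2,np.linalg.norm(a-b),np.arctan2(*(a-b)[1::-1]))
for ob in (obs,obs2): fit(ob)
E
```

```text
13 top [0.5316 0.1482 0.03  ] [0.4251 0.1656 0.03  ] [0.47838602 0.1568858  0.03      ] 0.10792855092454336 -0.16184057582064415
13 side [0.5363 0.1528 0.03  ] [0.4276 0.1665 0.03  ] [0.4819492  0.15964511 0.03      ] 0.1094749752885379 -0.125891918581707
yaw 0.1679 t [ 0.585  -0.0575] res mm [[1.0, -0.2], [1.2, 1.1], [0.3, -2.7], [-1.1, 0.2], [-0.4, -1.3], [-1.1, 1.3], [-0.1, 1.3], [0.2, 0.3]]
yaw 0.1783 t [ 0.5866 -0.0587] res mm [[-0.2, -3.0], [0.6, -0.5], [-2.2, -0.8], [0.1, 0.4], [-0.2, 2.2], [2.0, 3.2], [-0.1, -1.5]]
```

drive_tool --increments '[[[-0.97,-0.66,0,0],[-0.97,-0.66,0,0],[-0.97,-0.66,0,0],[-0.97,-0.66,0,0],[-0.97,-0.66,0,0],[-0.97,-0.66,0,0],[-0.97,-0.66,0,0],[-0.97,-0.66,0,0],[-0.97,-0.66,0,0],[-0.97,-0.66,0,0],[-0.97,-0.66,0,0],[-0.97,-0.66,0,0],[-0.97,-0.66,0,0],[-0.97,-0.66,0,0],[0,0,0,-0.85],[0,0,0,-0.85],[0,0,0,-0.85],[0,0,0,-0.85],[0,0,0,0]]]' --fingers 50

```text
clock: 3.08
eef_pos: [0.455, 0.1631, 0.2086]
orientation: [[-0.988, 0.151, 0.0], [0.151, 0.988, 0.0], [-0.0, 0.0, -1.0]]
ft_force: [-0.1, 0.6, 0.0]
opening: 0.501
grip_force: 0.0
```

drive_tool --increments '[[[0,0,0.9,0],[0,0,0.9,0],[0,0,0.9,0],[0,0,0.9,0],[0,0,0.9,0],[0,0,0.9,0],[0,0,0.9,0],[0,0,0.7,0],[0,0,0.6,0],[0,0,0.5,0],[0,0,0,0]]]'

```text
clock: 4.45
eef_pos: [0.4544, 0.1629, 0.0053]
orientation: [[-0.989, 0.151, -0.002], [0.151, 0.989, -0.0], [0.002, -0.001, -1.0]]
ft_force: [0.9, 0.7, 0.2]
opening: 0.5
grip_force: 0.0
```

drive_tool --increments '[[[0,0,0,0],[0,0,0,0],[0,0,0,0],[0,0,0,0],[0,0,0,0],[0,0,0,0]]]' --fingers 0 --grip_force 70

```text
clock: 5.2
eef_pos: [0.4555, 0.1631, 0.0067]
orientation: [[-0.989, 0.151, 0.001], [0.151, 0.989, 0.0], [-0.001, 0.0, -1.0]]
ft_force: [-0.6, -0.8, 6.0]
opening: 0.083
grip_force: 69.5
```

drive_tool --increments '[[[0,0,-0.4,0],[0,0,-0.8,0],[0,0,-0.8,0],[0,0,-0.8,0],[0,0,0,0],[0,0,0,0]]]'

```text
clock: 5.95
eef_pos: [0.4543, 0.1629, 0.0755]
orientation: [[-0.989, 0.151, -0.001], [0.151, 0.989, -0.0], [0.001, -0.0, -1.0]]
ft_force: [0.2, -0.9, -3.1]
opening: 0.081
grip_force: 68.8
```

```bash
python3 - <<'E'
from h import *
s=arm.camera("side");st=arm.observe();print(st["opening"],st["grip_force"],st["ft_force"],st["eef_pos"],proj(s,st["eef_pos"]))
a=cv2.resize(s["color"][150:260,180:300],None,fx=3.2,fy=3.2,interpolation=cv2.INTER_CUBIC)
c=arm.camera("top")
b=cv2.resize(c["color"][240:330,160:290],None,fx=3.2,fy=3.2,interpolation=cv2.INTER_CUBIC)
o=np.zeros((352,800,3),np.uint8);o[:a.shape[0],:384]=a;o[:b.shape[0],384:800]=b
cv2.imwrite("pics/g1.png",o[:,:,::-1])
E
```

```text
0.08026512132158181 68.81006564944983 [-0.14400044  0.5139881  -3.60492391] [0.45401793 0.16285395 0.075219  ] [239.87457208 209.36737865]
```

View pics/g1.png

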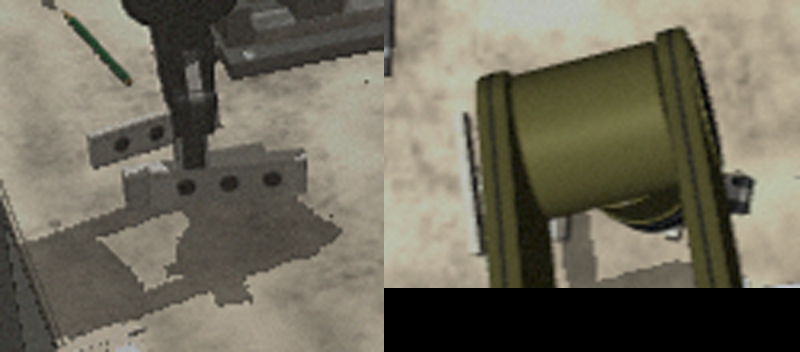

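drive_tool --increments '[[[0,0,0,-0.74],[0,0,0,-0.74],[0,0,0,-0.74],[0,0,0,-0.74],[0,0,0,-0.75],[0.02,-0.5,0,0],[0.03,-0.9,0,0],[0.03,-0.9,0,0],[0.03,-0.9,0,0],[0.03,-0.9,0,0],[0.03,-0.9,0,0],[0.03,-0.9,0,0],[0.02,-0.9,0,0],[0.02,-0.9,0,0],[0.02,-0.9,0,0],[0,-0.83,0,0],[0,0,0,0],[0,0,0,0]]]'

```text
clock: 8.3
eef_pos: [0.4882, -0.0702, 0.0756]
orientation: [[-0.985, -0.17, -0.001], [-0.17, 0.985, 0.001], [0.001, 0.001, -1.0]]
ft_force: [0.2, -0.1, -2.3]
opening: 0.078
grip_force: 68.7
```

drive_tool --increments '[[[0,0,0.5,0],[0,0,0.6,0],[0,0,0.6,0],[0,0,0.5,0],[0,0,0,0],[0,0,0,0]]]'

```text
clock: 9.05
eef_pos: [0.4893, -0.0701, 0.0211]
orientation: [[-0.985, -0.172, 0.0], [-0.172, 0.985, -0.0], [-0.0, -0.0, -1.0]]
ft_force: [0.2, 0.6, -3.1]
opening: 0.079
grip_force: 68.8
```

```bash
python3 - <<'E'
from h import *
s=avg("side",3)
a=cv2.resize(s["color"][220:325,250:385],None,fx=5.7,fy=5.7,interpolation=cv2.INTER_CUBIC)
cv2.imwrite("pics/n1.png",a[:,:,::-1]); print(a.shape, arm.observe()["eef_pos"])
E
```

```text
(598, 770, 3) [ 0.48961191 -0.07036658  0.0215046 ]
```

View pics/n1.png

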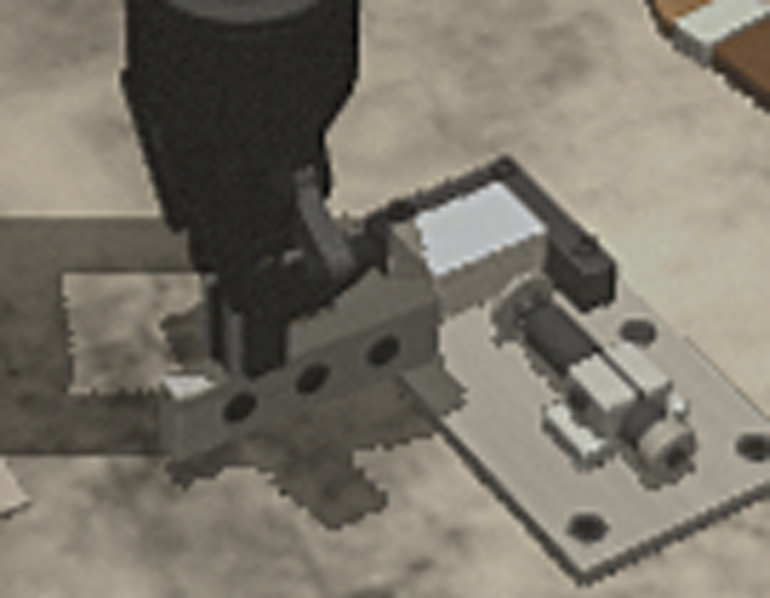

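The strip's near nose corner is at about (437,295) in the side crop. The block's front button-side top corner is at about (432,275), and its back corner at (547,228). I'll compare these in the same view.

```bash
python3 - <<'E'
from h import *
s=arm.camera("side")
W=lambda x,y:((x+.5)/5.7-.5+250,(y+.5)/5.7-.5+220)
cs,sn=np.cos(.172),np.sin(.172);R=np.array([[cs,-sn],[sn,cs]])
P={k:(R.T@onz(s,W(*p),z)[:2]*1000) for k,p,z in [("blkF",(432,275),.035),("blkB",(547,229),.035),("noseR",(437,295),.0445),("noseRbot",(437,362),.0145),("rearR",(166,408),.0445),("rearRbot",(172,460),.0145),("plateFR",(585,580),.01)]}
for k,v in P.items(): print(k,(v-P["blkF"]+[-10,13]).round(1))
st=arm.observe()
print(R.T@(st["eef_pos"][:2]-[.5855,-.058])*1000)
E
```

```text
blkF [-10.  13.]
blkB [40.7 12. ]
noseR [-20.4  -5.4]
noseRbot [-21.3  -8.8]
rearR [-131.9   -4.8]
rearRbot [-128.4   -1.8]
plateFR [ -34.5 -120.4]
[-96.63721105   4.21558738]
```

drive_tool --increments '[[[0,0.04,0.06,0],[0,0,0.05,0],[0,0,0.04,0],[0,0,0,0],[0,0,0,0]]]'

```text
clock: 9.88
eef_pos: [0.4889, -0.0693, 0.0173]
orientation: [[-0.985, -0.172, -0.0], [-0.172, 0.985, 0.0], [0.0, 0.0, -1.0]]
ft_force: [-0.3, 0.1, -2.3]
opening: 0.078
grip_force: 70.7
```

drive_tool --increments '[[[-0.08,0,0,0],[-0.08,0,0,0],[-0.08,0,0,0],[-0.08,0,0,0],[0,0,0,0]]]'

```text
clock: 10.5
eef_pos: [0.4974, -0.0679, 0.0173]
orientation: [[-0.985, -0.172, 0.001], [-0.172, 0.985, -0.0], [-0.001, -0.0, -1.0]]
ft_force: [0.9, -0.8, -2.7]
opening: 0.08
grip_force: 70.6
```

drive_tool --increments '[[[-0.08,0,0,0],[-0.08,0,0,0],[-0.08,0,0,0],[0,0,0,0]]]'

```text
clock: 11.0
eef_pos: [0.5032, -0.0669, 0.0173]
orientation: [[-0.985, -0.172, 0.001], [-0.172, 0.985, -0.0], [-0.001, -0.0, -1.0]]
ft_force: [0.6, -1.0, -2.0]
opening: 0.081
grip_force: 70.6
```

drive_tool --increments '[[[-0.08,0,0,0],[-0.08,0,0,0],[0,0,0,0]]]'

```text
clock: 11.38
eef_pos: [0.5071, -0.0662, 0.0173]
orientation: [[-0.985, -0.172, 0.001], [-0.172, 0.985, -0.0], [-0.001, -0.0, -1.0]]
ft_force: [-0.0, 0.3, -1.3]
opening: 0.08
grip_force: 70.6
```

drive_tool --increments '[[[-0.08,0,0,0],[-0.08,0,0,0],[0,0,0,0]]]'

```text
clock: 11.75
eef_pos: [0.5111, -0.0655, 0.0173]
orientation: [[-0.985, -0.172, 0.001], [-0.172, 0.985, -0.0], [-0.001, -0.0, -1.0]]
ft_force: [0.9, 0.5, -2.7]
opening: 0.085
grip_force: 70.6
```

drive_tool --increments '[[[-0.08,0,0,0],[-0.08,0,0,0],[0,0,0,0]]]'

```text
clock: 12.12
eef_pos: [0.515, -0.0648, 0.0173]
orientation: [[-0.985, -0.172, 0.001], [-0.172, 0.985, -0.0], [-0.001, -0.0, -1.0]]
ft_force: [-0.0, -1.0, -1.7]
opening: 0.078
grip_force: 70.6
```

drive_tool --increments '[[[-0.08,0,0,0],[-0.08,0,0,0],[0,0,0,0]]]'

```text
clock: 12.5
eef_pos: [0.5193, -0.0642, 0.0175]
orientation: [[-0.985, -0.172, 0.001], [-0.172, 0.985, -0.0], [-0.001, -0.001, -1.0]]
ft_force: [0.6, -0.5, -0.5]
opening: 0.004
grip_force: 0.0
```

```bash
python3 - <<'E'
from h import *
s=avg("side",3)
a=cv2.resize(s["color"][220:325,250:385],None,fx=5.7,fy=5.7,interpolation=cv2.INTER_CUBIC)
a=cv2.convertScaleAbs(a,alpha=1.4)
cv2.imwrite("pics/n2.png",a[:,:,::-1]); print(arm.observe())
E
```

```text
{'clock': 12.65, 'joint_pos': array([-2.03919375e-01,  4.57488137e-01,  1.84951181e+00,  7.05128121e-06,
        8.33176555e-01, -1.94738764e+00]), 'joint_velocities': array([-0.00052325,  0.00044415,  0.00284553, -0.00049804,  0.00311826,
       -0.00049403]), 'joint_efforts': array([ 1.23661238e-02, -4.56534755e+01, -1.56928450e+01,  1.16603362e-03,
       -9.14474716e-03,  2.61231398e-04]), 'eef_pos': array([ 0.51924009, -0.06428063,  0.01755934]), 'orientation': array([[-9.85129103e-01, -1.71810140e-01,  1.38786540e-03],
       [-1.71810683e-01,  9.85129946e-01, -2.81672996e-04],
       [-1.31883349e-03, -5.15934368e-04, -9.99998997e-01]]), 'ft_force': array([-0.31890647, -0.0060846 , -0.53533325]), 'ft_torque': array([-0.02440981, -0.02998577,  0.00289453]), 'grip_force': 0.0, 'opening': 0.00010810360218528497}
```

View pics/n2.png

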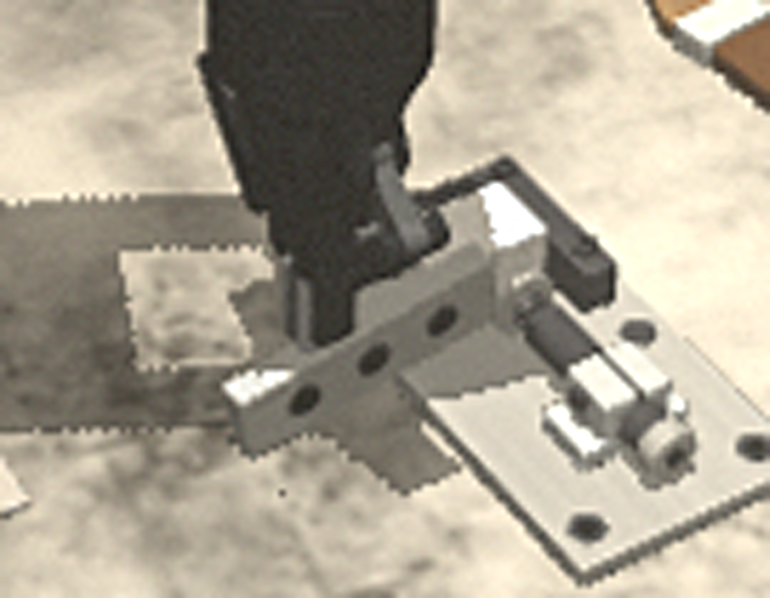

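The strip has slipped out of the grip. It is still upright along the lane, with its rear end at (240,430) tipped off the plate edge and its nose at (495,290). The fingers end at about (335,345), level with the strip's top edge. I'll compare that with where the TCP projects.

```bash
python3 - <<'E'
from h import *
s=arm.camera("side")
W=lambda p:((np.array(p)+.5-[250,220])*5.7-.5).round(0)
for X in ([.5192,-.0643,.0176],[.5192,-.0643,.0366]): print("n2",W(proj(s,X)))
for X in ([.4896,-.0704,.0215],[.4896,-.0704,.0405]): print("n1",W(proj(s,X)))
G=lambda p:((np.array(p)-[180,150])*3.2).round(0)
for X in ([.454,.1629,.0752],[.454,.1629,.0942]): print("g1",G(proj(s,X)))
# expected strip corners n1, if bottom at z0
R=np.array([[.985,-.171],[.171,.985]])
for z0 in (.0145,.005,-.001):
  print(z0,[W(proj(s,list(np.array([.4896,-.0704])+R@[l,-.0065])+[z0+h])) for l in(-.029,.081) for h in (0,.03)])
E
```

```text
n2 [313. 382.]
n2 [314. 344.]
n1 [242. 407.]
n1 [242. 368.]
g1 [192. 190.]
g1 [190. 168.]
0.0145 [array([181., 462.]), array([180., 401.]), array([442., 350.]), array([445., 289.])]
0.005 [array([181., 481.]), array([180., 421.]), array([441., 369.]), array([444., 309.])]
-0.001 [array([182., 493.]), array([180., 433.]), array([441., 380.]), array([443., 321.])]
```

The fingers are cut off along the strip's top edge, so the pinch was only a shallow one. I'll lift clear to the left, then measure again.

drive_tool --increments '[[[0,0,-0.4,0],[0,0,-0.8,0],[0,0,-0.9,0],[0,0,-0.9,0],[0,0,-0.9,0],[0,0.9,0,0],[0,0.9,0,0],[0,0.9,0,0],[0,0.9,0,0],[0,0.9,0,0],[0,0.9,0,0],[0,0,0,0]]]'

```text
clock: 14.2
eef_pos: [0.4951, 0.0699, 0.1154]
orientation: [[-0.985, -0.174, 0.001], [-0.174, 0.985, 0.0], [-0.001, 0.0, -1.0]]
ft_force: [0.9, -0.5, 0.7]
opening: -0.002
grip_force: 0.0
```

```bash
python3 - <<'E'
from h import *
st=arm.observe();print(st["eef_pos"],st["opening"])
c=avg("top",3);s=avg("side",3);np.save("pics/c2.npy",c["color"]);np.save("pics/s2.npy",s["color"])
o=np.zeros((600,800,3),np.uint8)
def cr(im,y0,y1,x0,x1,f): return cv2.convertScaleAbs(cv2.resize(im[y0:y1,x0:x1],None,fx=f,fy=f,interpolation=cv2.INTER_CUBIC),alpha=1.3)
sc=s["color"].copy();p=proj(s,st["eef_pos"]);cv2.circle(sc,(int(p[0]+.5),int(p[1]+.5)),1,(255,0,0),-1);print("tcp",p)
a=cr(c["color"],200,300,300,400,4);b=cr(s["color"],220,320,270,370,4)
x0,y0=int(p[0])-35,int(p[1])-35
d=cr(sc,y0,y0+50,x0,x0+70,4)
o[:400,:400]=a;o[:400,400:]=b;o[400:600,:280]=d;
cv2.imwrite("pics/m1.png",o[:,:,::-1])
E
```

```text
[0.49508789 0.06994371 0.11544196] -0.0022753346577341644
tcp [270.46541746 214.27279215]
```

View pics/m1.png

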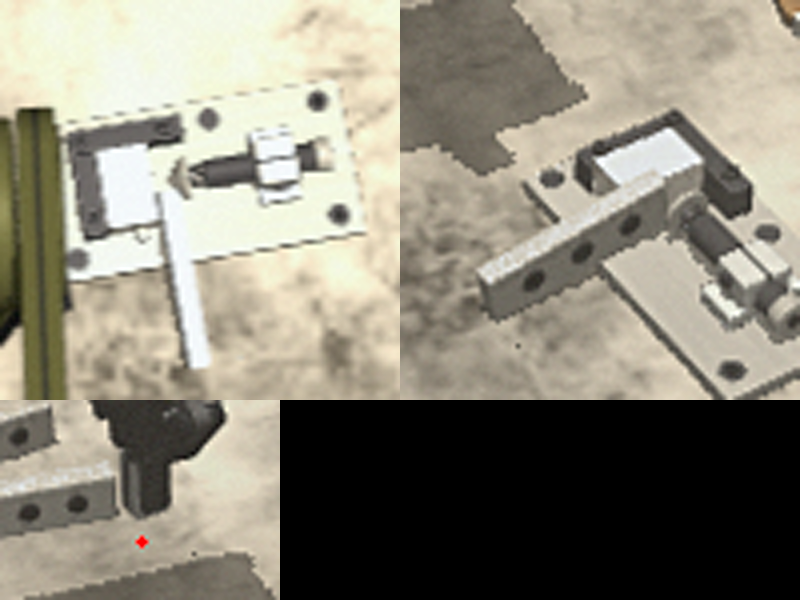

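The composite shows three things:
- **Strip:** it's aligned with the lane, with its nose at top crop (172,195) and rear at (199,365), and it is tipped nose-up over the plate's front edge.
- **Block and button:** the block is still in its corner and the button is untouched.
- **Fingers:** the finger ends sit about 7 px above the projected TCP (red dot), so they end about 18 mm short of the stated TCP. I need to grip deeper.

```bash
python3 - <<'E'
from h import *
c=arm.camera("top");s=arm.camera("side")
R=np.array([[.9852,-.1712],[.1712,.9852]]);t=np.array([.5855,-.058])
C=lambda x,y:((x+.5)/4-.5+300,(y+.5)/4-.5+200)
n=onz(c,C(170,195),.045);r=onz(c,C(199,364),.03)
print(n,r,np.linalg.norm(n-r),np.arctan2(*(n-r)[1::-1]),"nest",R.T@(n[:2]-t)*1e3,R.T@(r[:2]-t)*1e3)
D=lambda x,y:((x-400+.5)/4-.5+270,(y+.5)/4-.5+220)
for nm,p,z in [("rear top R",(487,280),.03),("nose top R",(664,176),.047)]:
  q=onz(s,D(*p),z);print(nm,q,R.T@(q[:2]-t)*1e3)
# true finger tip height above TCP: finger end (pix 145,115 of crop d) 
p=proj(s,[.4951,.0699,.1154]);x0,y0=int(p[0])-35,int(p[1])-35
for dz in (.01,.015,.02,.025): 
  q=proj(s,[.4951,.0699,.1154+dz]);print(dz,(q-[x0,y0])*4)
E
```

```text
[ 0.5874803  -0.05185243  0.045     ] [ 0.4855058  -0.07021774  0.03      ] 0.10469518875971665 0.1781870157821652 nest [3.0034529  5.71756275] [-100.60596211    5.08208932]
rear top R [ 0.48646294 -0.07447361  0.03      ] [-100.39159477    0.72534211]
nose top R [ 0.59301689 -0.05259687  0.047     ] [8.33065114 4.03627176]
0.01 [141.36835197 125.83469284]
0.015 [141.09363529 118.09101948]
0.02 [140.817424   110.30521657]
0.025 [140.53970588 102.47693937]
```

drive_tool --increments '[[[0.16,-0.85,0,0],[0,-0.92,0,0],[0,-0.92,0,0],[0,-0.92,0,0],[0,-0.92,0,0],[0,-0.92,0,0],[0,0,0.9,0],[0,0,0.9,0],[0,0,0.9,0],[0,0,0.9,0],[0,0,0.8,0],[0,0,0,0]]]' --fingers 40

```text
clock: 16.1
eef_pos: [0.5133, -0.0661, 0.0034]
orientation: [[-0.985, -0.171, -0.004], [-0.171, 0.985, 0.001], [0.003, 0.001, -1.0]]
ft_force: [-0.2, 0.3, 0.1]
opening: 0.4
grip_force: 0.0
```

drive_tool --increments '[[[0,0,0.1,0],[0,0,0.1,0],[0,0,0.1,0],[0,0,0,0]]]'

```text
clock: 16.6
eef_pos: [0.5148, -0.066, -0.0026]
orientation: [[-0.985, -0.172, 0.0], [-0.172, 0.985, -0.0], [-0.0, -0.0, -1.0]]
ft_force: [1.2, 0.4, 0.5]
opening: 0.401
grip_force: 0.0
```

drive_tool --increments '[[[0,0,0.1,0],[0,0,0.1,0],[0,0,0,0]]]'

```text
clock: 16.98
eef_pos: [0.5145, -0.066, -0.008]
orientation: [[-0.985, -0.172, -0.001], [-0.172, 0.985, 0.0], [0.001, 0.0, -1.0]]
ft_force: [-0.3, -0.6, -0.8]
opening: 0.398
grip_force: 0.0
```

drive_tool --increments '[[[0,0,0,0],[0,0,0,0],[0,0,0,0],[0,0,0,0],[0,0,0,0]]]' --fingers 0 --grip_force 30

```text
clock: 17.6
eef_pos: [0.5145, -0.066, -0.0077]
orientation: [[-0.985, -0.172, -0.0], [-0.172, 0.985, 0.0], [0.0, 0.0, -1.0]]
ft_force: [-1.4, 0.2, 1.1]
opening: 0.144
grip_force: 32.3
```

drive_tool --increments '[[[0,0,-0.3,0],[0,0,-0.4,0],[0.5,0,0,0],[0.7,0,0,0],[0.6,0,0,0],[0,0,0.4,0],[0,0,0.28,0],[0,0,0,0]]]'

```text
clock: 18.6
eef_pos: [0.4708, -0.0739, -0.0079]
orientation: [[-0.985, -0.172, -0.0], [-0.172, 0.985, 0.0], [0.0, 0.0, -1.0]]
ft_force: [0.5, 0.6, -2.9]
opening: 0.143
grip_force: 31.4
```

drive_tool --increments '[[[0,0,0.05,0],[0,0,0.05,0],[0,0,0.05,0],[0,0,0.05,0],[0,0,0,0]]]' --grip_force 20

```text
clock: 19.23
eef_pos: [0.4726, -0.0737, -0.01]
orientation: [[-0.985, -0.171, 0.004], [-0.171, 0.985, -0.0], [-0.004, -0.001, -1.0]]
ft_force: [-1.8, 2.2, 20.4]
opening: 0.143
grip_force: 34.7
```

drive_tool --increments '[[[0,0,-0.12,0],[0,0,0,0],[0,0,0,0],[0,0,0,0],[0,0,0,0]]]' --fingers 24

```text
clock: 19.85
eef_pos: [0.4703, -0.0738, -0.0095]
orientation: [[-0.985, -0.172, -0.0], [-0.172, 0.985, 0.0], [0.0, 0.0, -1.0]]
ft_force: [-0.4, 0.6, 0.6]
opening: 0.242
grip_force: 0.0
```

```bash
python3 - <<'E'
from h import *
s=avg("side",3);c=avg("top",2)
st=arm.observe();print(st["eef_pos"],st["ft_force"],st["opening"])
R=np.array([[.9852,-.1712],[.1712,.9852]]);e=st["eef_pos"][:2]
# expected holes (dark) for flat strip: find dark blobs in side view near face
g=cv2.cvtColor(s["color"],cv2.COLOR_RGB2GRAY)
for l in (-.03,0,.03):
  X=list(e+R@[.026+l,-.0065])+[.015];print(l,proj(s,X).round(1))
x0,y0=np.array(proj(s,list(e+R@[.026,-.0065])+[.015])).astype(int)
sub=g[y0-22:y0+22,x0-28:x0+30]
u=cv2.resize(sub,None,fx=4,fy=4,interpolation=cv2.INTER_CUBIC)
th=cv2.adaptiveThreshold(u,255,cv2.ADAPTIVE_THRESH_MEAN_C,cv2.THRESH_BINARY_INV,51,18)
for ct in cv2.findContours(th,0,2)[0]:
  a=cv2.contourArea(ct)
  if 60<a<900:
    (x,y),d,_=cv2.fitEllipse(ct);print(round(x/4+x0-28,1),round(y/4+y0-22,1),a,np.round(d,1))
E
```

```text
[ 0.47042201 -0.07380769 -0.0093089 ] [-0.28183438 -0.26944279  0.38729715] 0.23827303416455253
-0.03 [283.8 299.5]
0 [296.6 294. ]
0.03 [309.1 288.6]
292.2 312.8 94.0 [ 7.6 23. ]
307.4 312.4 200.5 [10.7 30.8]
282.9 306.9 76.0 [10.9 23.3]
289.1 299.8 423.5 [24.4 33.2]
306.5 295.9 656.0 [ 56.  112.7]
298.4 292.8 114.5 [ 8.2 25. ]
275.6 298.9 671.0 [51.4 73.6]
278.9 289.0 212.0 [19.5 25.5]
310.5 286.2 270.5 [14.4 24.5]
270.3 281.8 172.5 [14.4 27.3]
303.0 282.3 489.5 [23.4 51.3]
322.7 273.4 282.5 [17.8 24.9]
319.6 283.3 810.0 [20.3 91.5]
273.4 275.5 397.5 [20.6 45.8]
```

drive_tool --increments '[[[0,0,0,0],[0,0,0,0],[0,0,0,0],[0,0,-0.4,0],[0,0,-0.4,0],[0.3,0,0,0],[0.3,0,0,0],[0,0,0.4,0],[0,0,0.3,0],[0,0,0,0]]]' --fingers 0

```text
clock: 21.35
eef_pos: [0.455, -0.0762, -0.0078]
orientation: [[-0.985, -0.172, -0.002], [-0.172, 0.985, 0.001], [0.002, 0.001, -1.0]]
ft_force: [-0.3, 0.7, -3.0]
opening: 0.148
grip_force: 23.5
```

drive_tool --increments '[[[0,0,0.04,0],[0,0,0.04,0],[0,0,0,0]]]'

```text
clock: 21.72
eef_pos: [0.4558, -0.0764, -0.0087]
orientation: [[-0.985, -0.172, 0.0], [-0.172, 0.985, -0.0], [-0.0, -0.0, -1.0]]
ft_force: [-0.4, 0.4, -2.5]
opening: 0.141
grip_force: 23.5
```

drive_tool --increments '[[[0,0,0,0],[0,0,0,0],[0,0,0,0],[0,0,0,0]]]' --fingers 26

```text
clock: 22.22
eef_pos: [0.4558, -0.0764, -0.0086]
orientation: [[-0.985, -0.172, 0.0], [-0.172, 0.985, -0.0], [-0.0, -0.0, -1.0]]
ft_force: [-0.0, -0.3, 0.0]
opening: 0.262
grip_force: 0.0
```

drive_tool --increments '[[[0,0,0,0],[0,0,0,0],[0,0,0,0],[0,0,0,0]]]' --fingers 0 --grip_force 70

```text
clock: 22.72
eef_pos: [0.4557, -0.0764, -0.0084]
orientation: [[-0.985, -0.172, 0.0], [-0.172, 0.985, -0.0], [-0.0, -0.0, -1.0]]
ft_force: [-0.2, 1.2, 5.3]
opening: 0.131
grip_force: 69.2
```

```bash
cat > m.py <<'E'
from h import *
s=avg("side",3);st=arm.observe();print(st["eef_pos"],st["ft_force"],st["opening"],st["clock"])
R=np.array([[.9852,-.1712],[.1712,.9852]]);e=st["eef_pos"][:2]
g=cv2.cvtColor(s["color"],cv2.COLOR_RGB2GRAY);np.save("pics/s3.npy",s["color"])
for l in (-.03,0,.03):
  X=list(e+R@[.025+l,-.0065])+[.015];print(l,proj(s,X).round(1))
x0,y0=np.array(proj(s,list(e+R@[.025,-.0065])+[.015])).astype(int)
sub=g[y0-14:y0+14,x0-26:x0+30]
print(x0-26,y0-14)
for r in sub[::1]: print("".join("%3d"%(v//2) for v in r))
E
python3 m.py
```

```text
[ 0.45571743 -0.07638293 -0.00843413] [-1.24769775  0.94958095  5.70851461] 0.13148267894300353 22.875
-0.03 [276.8 302.5]
0 [289.8 296.9]
0.03 [302.5 291.4]
263 282
 57 57 38 31 30 19 19 17 18 18 17 16 19 17 18 19 19 16 19 19 16 14 21 45 34 19 22 34 42 42 44 50 32 24 23 25 25 43 47 48 49 48 49 49 48 46 47 48 47 67 55 36 33 38 75 84
 37 38 32 31 31 20 14 17 18 16 16 17 18 17 17 19 17 21 23 27 22 42 49 37 29 24 24 23 47 48 47 45 41 24 23 23 20 50 51 49 48 48 48 49 48 50 49 45 39 41 40 42 45 35 40 77
 36 33 33 32 29 27 21 14 27 19 18 19 19 17 18 19 17 18 18 28 22 36 30 20 26 25 26 25 35 42 41 39 38 27 20 19 15 48 49 49 49 49 49 51 45 45 40 40 38 38 39 46 63 49 33 40
 38 32 32 33 32 32 31 38 50 33 22 18 19 18 19 19 17 18 19 21 20 24 17 17 23 26 26 24 24 38 36 36 32 25 20 13 25 48 48 48 50 49 46 41 40 37 37 38 38 41 39 47 65 69 40 32
 59 35 33 38 39 35 31 35 37 22 17 18 18 17 17 18 20 20 18 18 18 19 18 20 21 23 23 24 20 30 28 25 25 18 16 26 47 50 50 50 45 41 39 39 38 39 40 39 39 42 40 48 69 73 71 43
 63 36 32 35 35 31 30 33 23 16 18 18 17 19 19 16 21 20 19 21 19 18 20 19 22 21 23 19 20 2
[... 3097 characters left out ...]
 60 63 65 64 62 61 63 66
 39 38 35 36 39 41 41 42 42 43 40 38 39 39 39 39 40 39 37 36 36 38 39 41 40 40 36 38 38 41 42 45 44 43 40 41 25 36 67 42 36 64 64 54 46 47 55 63 66 68 69 64 61 63 66 66
 68 72 47 36 40 43 41 40 42 41 41 40 39 37 38 38 37 36 34 36 39 40 40 40 41 39 39 37 38 41 42 43 41 73 45 72 72 69 71 70 69 71 67 57 51 50 57 64 70 71 70 67 66 66 68 68
 69 72 42 34 40 43 41 40 40 41 43 40 39 38 39 36 36 37 38 39 39 40 41 41 41 40 39 38 40 40 40 41 41 47 65 77 73 67 63 69 74 72 66 60 60 62 65 67 67 68 69 70 69 69 69 70
 63 65 61 39 39 43 43 42 40 40 40 35 34 35 36 36 36 39 41 40 40 39 40 41 39 39 38 37 39 40 41 40 39 59 67 69 69 66 64 67 68 67 64 62 63 64 66 62 62 62 66 69 69 69 67 71
```

drive_tool --increments '[[[0,0,-0.3,0],[0,0,-0.5,0],[-0.3,0.04,0,0],[-0.4,0,0,0],[-0.4,0,0,0],[-0.22,0,0,0],[0,0,0.2,0],[0,0,0.16,0],[0,0,0,0]]]'

```text
clock: 24.0
eef_pos: [0.4873, -0.0696, 0.0018]
orientation: [[-0.985, -0.172, -0.001], [-0.172, 0.985, 0.0], [0.001, 0.001, -1.0]]
ft_force: [0.1, -0.8, -2.8]
opening: 0.135
grip_force: 68.5
```

drive_tool --increments '[[[0,0,0.03,0],[0,0,0.03,0],[0,0,0,0],[0,0,0,0]]]'

```text
clock: 24.5
eef_pos: [0.4874, -0.0697, 0.001]
orientation: [[-0.985, -0.172, -0.001], [-0.172, 0.985, -0.0], [0.001, 0.0, -1.0]]
ft_force: [-3.6, -0.7, 4.4]
opening: 0.133
grip_force: 69.1
```

drive_tool --increments '[[[0,0,-0.03,0],[-0.08,0,0,0],[-0.08,0,0,0],[-0.08,0,0,0],[-0.08,0,0,0],[-0.08,0,0,0],[0,0,0,0]]]'

```text
clock: 25.38
eef_pos: [0.4984, -0.068, 0.0015]
orientation: [[-0.985, -0.172, 0.001], [-0.172, 0.985, -0.0], [-0.001, -0.0, -1.0]]
ft_force: [-0.5, -0.3, -1.5]
opening: 0.135
grip_force: 68.6
```

drive_tool --increments '[[[-0.08,0,0,0],[-0.08,0,0,0],[-0.08,0,0,0],[0,0,0,0]]]'

```text
clock: 25.88
eef_pos: [0.5043, -0.067, 0.0015]
orientation: [[-0.985, -0.172, 0.001], [-0.172, 0.985, -0.0], [-0.001, -0.0, -1.0]]
ft_force: [0.2, 0.5, -1.1]
opening: 0.129
grip_force: 68.6
```

drive_tool --increments '[[[-0.08,0,0,0],[-0.08,0,0,0],[0,0,0,0]]]'

```text
clock: 26.25
eef_pos: [0.5081, -0.0663, 0.0015]
orientation: [[-0.985, -0.172, 0.001], [-0.172, 0.985, -0.0], [-0.001, -0.0, -1.0]]
ft_force: [0.5, 0.4, -1.0]
opening: 0.13
grip_force: 68.7
```

drive_tool --increments '[[[-0.08,0,0,0],[-0.08,0,0,0],[0,0,0,0]]]'

```text
clock: 26.62
eef_pos: [0.5121, -0.0656, 0.0015]
orientation: [[-0.985, -0.172, 0.001], [-0.172, 0.985, -0.0], [-0.001, -0.0, -1.0]]
ft_force: [-1.1, 0.1, -0.4]
opening: 0.133
grip_force: 68.7
```

drive_tool --increments '[[[-0.08,0,0,0],[-0.08,0,0,0],[0,0,0,0]]]'

```text
clock: 27.0
eef_pos: [0.5139, -0.0647, 0.0015]
orientation: [[-0.985, -0.172, -0.003], [-0.172, 0.985, 0.0], [0.003, 0.001, -1.0]]
ft_force: [-5.5, 0.2, 4.0]
opening: 0.133
grip_force: 69.4
```

drive_tool --increments '[[[-0.08,0,0,0],[-0.08,0,0,0],[0,0,0,0]]]'

```text
clock: 27.38
eef_pos: [0.5164, -0.0636, 0.0015]
orientation: [[-0.985, -0.172, -0.005], [-0.172, 0.985, 0.001], [0.005, 0.002, -1.0]]
ft_force: [-7.3, -0.2, 7.1]
opening: 0.131
grip_force: 69.8
```

drive_tool --increments '[[[-0.08,0,0,0],[-0.08,0,0,0],[0,0,0,0]]]'

```text
clock: 27.75
eef_pos: [0.5219, -0.0627, 0.0015]
orientation: [[-0.985, -0.172, -0.003], [-0.172, 0.985, 0.001], [0.002, 0.001, -1.0]]
ft_force: [-4.4, 1.9, 5.6]
opening: 0.128
grip_force: 69.3
```

drive_tool --increments '[[[-0.08,0,0,0],[-0.08,0,0,0],[0,0,0,0]]]'

```text
clock: 28.12
eef_pos: [0.5258, -0.0621, 0.0015]
orientation: [[-0.985, -0.172, -0.003], [-0.172, 0.985, 0.001], [0.003, 0.001, -1.0]]
ft_force: [-4.9, 1.8, 6.1]
opening: 0.131
grip_force: 69.5
```

drive_tool --increments '[[[-0.08,0,0,0],[-0.08,0,0,0],[-0.08,0,0,0],[-0.08,0,0,0],[0,0,0,0]]]'

```text
clock: 28.75
eef_pos: [0.5336, -0.0607, 0.0015]
orientation: [[-0.985, -0.172, -0.003], [-0.172, 0.985, 0.001], [0.003, 0.002, -1.0]]
ft_force: [-4.2, 0.5, 6.0]
opening: 0.131
grip_force: 69.5
```

drive_tool --increments '[[[-0.08,0,0,0],[-0.08,0,0,0],[0,0,0,0]]]'

```text
clock: 29.12
eef_pos: [0.5375, -0.06, 0.0016]
orientation: [[-0.985, -0.172, -0.003], [-0.172, 0.985, 0.001], [0.003, 0.001, -1.0]]
ft_force: [-5.6, 0.6, 5.6]
opening: 0.128
grip_force: 69.5
```

drive_tool --increments '[[[-0.06,0,0,0],[-0.06,0,0,0],[0,0,0,0]]]'

```text
clock: 29.5
eef_pos: [0.5404, -0.0595, 0.0016]
orientation: [[-0.985, -0.172, -0.003], [-0.172, 0.985, 0.001], [0.003, 0.002, -1.0]]
ft_force: [-4.5, 1.8, 5.9]
opening: 0.13
grip_force: 69.6
```

Nest x of the TCP is about -44.7, so the nose is near 38. I'll creep forward to the rail.

drive_tool --increments '[[[-0.04,0,0,0],[-0.04,0,0,0],[0,0,0,0]]]'

```text
clock: 29.88
eef_pos: [0.5421, -0.0592, 0.0016]
orientation: [[-0.985, -0.172, -0.003], [-0.172, 0.985, 0.001], [0.003, 0.002, -1.0]]
ft_force: [-6.3, 1.4, 6.3]
opening: 0.131
grip_force: 69.6
```

drive_tool --increments '[[[-0.04,0,0,0],[-0.04,0,0,0],[0,0,0,0]]]'

```text
clock: 30.25
eef_pos: [0.5433, -0.059, 0.0016]
orientation: [[-0.985, -0.172, -0.005], [-0.172, 0.985, 0.001], [0.005, 0.002, -1.0]]
ft_force: [-7.6, 1.0, 7.5]
opening: 0.131
grip_force: 69.8
```

drive_tool --increments '[[[-0.04,0,0,0],[-0.04,0,0,0],[0,0,0,0]]]'

```text
clock: 30.62
eef_pos: [0.5432, -0.0589, 0.0016]
orientation: [[-0.985, -0.173, -0.008], [-0.173, 0.985, 0.0], [0.008, 0.002, -1.0]]
ft_force: [-11.2, -0.3, 11.7]
opening: 0.131
grip_force: 70.3
```

Force builds with no further travel, so the strip is home at the rail. I'll relax, release and lift off.

drive_tool --increments '[[[0.1,0,0,0],[0,0,0,0]]]'

```text
clock: 30.88
eef_pos: [0.5433, -0.0589, 0.0016]
orientation: [[-0.985, -0.172, -0.004], [-0.172, 0.985, 0.001], [0.003, 0.002, -1.0]]
ft_force: [-6.2, 0.7, 7.5]
opening: 0.131
grip_force: 69.6
```

drive_tool --increments '[[[0,0,0,0],[0,0,0,0],[0,0,0,0],[0,0,0,0],[0,0,-0.2,0],[0,0,-0.4,0],[0,0,-0.8,0],[0,0,-0.9,0],[0,0,-0.9,0],[0,0,-0.9,0],[0,0.9,0,0],[0,0.9,0,0],[0,0.9,0,0],[0,0.9,0,0],[0,0.9,0,0],[0,0.9,0,0],[0,0.9,0,0],[0,0.9,0,0],[0,0,0,0]]]' --fingers 32

```text
clock: 33.25
eef_pos: [0.5145, 0.1188, 0.1048]
orientation: [[-0.985, -0.174, 0.001], [-0.174, 0.985, 0.0], [-0.001, 0.0, -1.0]]
ft_force: [-0.4, -0.3, -0.2]
opening: 0.319
grip_force: 0.0
```

```bash
python3 - <<'E'
from h import *
s=avg("side",3);c=avg("top",3);np.save("pics/cf.npy",c["color"]);np.save("pics/sf.npy",s["color"])
R=np.array([[.9852,-.1712],[.1712,.9852]]);t=np.array([.5855,-.058])
W=lambda x,y,z:list(R@(np.array([x,y])/1e3)+t)+[z/1e3]
gs=cv2.cvtColor(s["color"],cv2.COLOR_RGB2GRAY);gt=cv2.cvtColor(c["color"],cv2.COLOR_RGB2GRAY)
# profiles in top view: along y across strip+block at strip top z40 ; along strip
def prof(g,c,pts): 
    return [int(v) for v in cv2.remap(g,np.float32([[proj(c,p)[0] for p in pts]]),np.float32([[proj(c,p)[1] for p in pts]]),cv2.INTER_LINEAR)[0]]
for x in (-60,-45,-25): print("across x",x,list(zip(range(24,-12,-2),prof(gt,c,[W(x,y,40) for y in range(24,-12,-2)]))))
print("along y6.5",list(zip(range(-84,52,4),prof(gt,c,[W(x,6.5,40) for x in range(-84,52,4)]))))
print("side holes pred",[proj(s,W(-15+l,0,25)).round(1).tolist() for l in (-30,0,30)])
p=proj(s,W(-15,0,25)).astype(int);sub=gs[p[1]-14:p[1]+14,p[0]-30:p[0]+22];print(p-[30,14])
for r in sub: print("".join("%3d"%(v//2) for v in r))
print(arm.observe()["eef_pos"])
E
```

```text
across x -60 [(24, 133), (22, 136), (20, 126), (18, 104), (16, 83), (14, 86), (12, 133), (10, 177), (8, 193), (6, 193), (4, 193), (2, 193), (0, 182), (-2, 162), (-4, 148), (-6, 146), (-8, 144), (-10, 145)]
across x -45 [(24, 115), (22, 123), (20, 119), (18, 104), (16, 87), (14, 91), (12, 135), (10, 176), (8, 193), (6, 192), (4, 192), (2, 191), (0, 181), (-2, 165), (-4, 150), (-6, 141), (-8, 136), (-10, 138)]
across x -25 [(24, 192), (22, 192), (20, 186), (18, 166), (16, 116), (14, 125), (12, 162), (10, 193), (8, 194), (6, 192), (4, 191), (2, 192), (0, 193), (-2, 192), (-4, 192), (-6, 192), (-8, 192), (-10, 192)]
along y6.5 [(-84, 133), (-80, 138), (-76, 135), (-72, 86), (-68, 177), (-64, 192), (-60, 193), (-56, 193), (-52, 193), (-48, 193), (-44, 191), (-40, 194), (-36, 192), (-32, 192), (-28, 193), (-24, 193), (-20, 193), (-16, 193), (-12, 192), (-8, 192), (-4, 192), (0, 192), (4, 192), (8, 192), (12, 193), (16, 194), (20, 193), (24, 192), (28, 194), (32, 193), (36, 192), (40, 152), (44, 74), (48, 58)]
side holes pred [[314.8, 281.7], [326.9, 276.5], [338.9, 271.4]]
[296 262]
 71 71
[... 3724 characters left out ...]
4 76 75 76 75 75 74 77 74 47 45 45 38
 72 67 58 54 55 57 57 36 36 40 43 40 39 41 40 40 40 41 40 38 40 42 39 30 44 79 81 77 76 74 74 75 74 73 73 74 73 73 75 73 74 74 75 76 75 75 74 77 74 77 49 46
 70 69 63 55 57 61 63 40 35 40 42 40 40 40 40 39 41 39 40 40 41 40 42 34 33 42 79 79 77 75 73 73 75 75 74 75 73 74 73 74 73 74 75 74 76 75 74 74 76 81 47 45
 63 68 66 64 64 66 67 38 35 39 41 41 41 40 41 41 41 41 41 40 40 40 38 35 36 35 41 78 79 77 74 73 74 73 75 75 73 73 73 72 74 73 73 74 75 74 75 75 72 77 74 47
 61 67 71 71 68 66 67 57 37 38 43 41 40 39 40 40 41 41 42 41 37 64 67 63 33 40 28 50 76 80 76 74 73 74 74 73 74 74 75 73 74 74 73 74 75 75 74 74 74 74 77 78
[0.51488358 0.11693542 0.10413446]
```

```bash
python3 - <<'E'
from h import *
c=arm.camera("top")
R=np.array([[.9852,-.1712],[.1712,.9852]]);t=np.array([.5855,-.058])
W=lambda x,y,z:list(R@(np.array([x,y])/1e3)+t)+[z/1e3]
def prof(g,pts):
    q=np.float32([proj(c,p) for p in pts]);return cv2.remap(g,q[:,0][None],q[:,1][None],cv2.INTER_LINEAR)[0].tolist()
for n in ("top0","cf"):
    g=cv2.cvtColor(np.load(f"pics/{n}.npy"),cv2.COLOR_RGB2GRAY)
    for x in (0,25): print(n,"y prof x",x,list(zip(range(54,-14,-2),prof(g,[W(x,y,35) for y in range(54,-14,-2)]))))
    print(n,"x prof y30",list(zip(range(-20,52,3),prof(g,[W(x,34,35) for x in range(-20,52,3)]))))
    print(n,"barrel/button x15",list(zip(range(8,-40,-3),prof(g,[W(15,y,30) for y in range(8,-40,-3)]))))
E
```

```text
top0 y prof x 0 [(54, 52), (52, 59), (50, 71), (48, 92), (46, 134), (44, 172), (42, 181), (40, 181), (38, 182), (36, 180), (34, 181), (32, 180), (30, 181), (28, 182), (26, 181), (24, 181), (22, 181), (20, 181), (18, 181), (16, 180), (14, 180), (12, 180), (10, 179), (8, 179), (6, 179), (4, 179), (2, 179), (0, 178), (-2, 168), (-4, 147), (-6, 149), (-8, 163), (-10, 175), (-12, 179)]
top0 y prof x 25 [(54, 78), (52, 79), (50, 82), (48, 98), (46, 130), (44, 166), (42, 180), (40, 181), (38, 180), (36, 180), (34, 181), (32, 181), (30, 181), (28, 181), (26, 180), (24, 180), (22, 180), (20, 181), (18, 181), (16, 180), (14, 181), (12, 181), (10, 179), (8, 179), (6, 179), (4, 179), (2, 180), (0, 159), (-2, 126), (-4, 115), (-6, 129), (-8, 156), (-10, 173), (-12, 178)]
top0 x prof y30 [(-20, 180), (-17, 179), (-14, 146), (-11, 106), (-8, 165), (-5, 181), (-2, 179), (1, 181), (4, 181), (7, 180), (10, 181), (13, 180), (16, 179), (19, 180), (22, 181), (25, 181), (28, 181), (31, 181), (34, 180), (37, 181), (40, 120), (43, 79), (46, 76), (49, 74)]
top0 barrel/button x15 [(8, 176), (5, 139), (2, 99),
[... 685 characters left out ...]
8, 195), (26, 194), (24, 193), (22, 193), (20, 193), (18, 193), (16, 192), (14, 191), (12, 191), (10, 192), (8, 192), (6, 192), (4, 192), (2, 191), (0, 168), (-2, 126), (-4, 107), (-6, 120), (-8, 163), (-10, 185), (-12, 190)]
cf x prof y30 [(-20, 193), (-17, 192), (-14, 155), (-11, 115), (-8, 177), (-5, 194), (-2, 194), (1, 194), (4, 193), (7, 193), (10, 194), (13, 192), (16, 194), (19, 194), (22, 193), (25, 193), (28, 193), (31, 192), (34, 193), (37, 193), (40, 128), (43, 84), (46, 81), (49, 80)]
cf barrel/button x15 [(8, 194), (5, 193), (2, 178), (-1, 125), (-4, 120), (-7, 160), (-10, 121), (-13, 101), (-16, 122), (-19, 73), (-22, 81), (-25, 78), (-28, 80), (-31, 80), (-34, 81), (-37, 79)]
```

The block is unchanged in its corner, the button edge has moved back about 4 mm, and the strip spans x from about -70 to 40. I'm handing in the job.

```bash
python3 -c "
from plant import arm
print(arm.close_job())"
```

```text
the job is handed in; nothing more can be done
None
```

I handed in the job with the 13 mm strip home at the back rail and released; the camera check showed the button pushed back about 4 mm and the block unmoved in its corner. The strip slipped from the grip once and was re-gripped, I chose it from the measured 9 mm gap without trying the other two, and no verdict came back.

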